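# Hang the biscuit stamp on the carousel's empty hook

## Robot

A 6-joint arm with a two-finger parallel gripper is mounted at the origin on the work surface. World frame = base frame: x ahead of the robot, y to its left, z up, the work surface at z = 0. Lengths are in m, angles in rad, forces in N, time in s.
With the tool pointing down it reaches from about 0.225 to 0.875 m from the base axis. Payload 3.4 kg.
Tool frame: the origin (TCP) lies midway between the tips of the shut fingers; the grasp point (between the pads) lies 19 mm behind it; z points along the fingers, y is the line along which they close (so a half turn about z gives the same grasp; the last joint's range is limited). The gripper opens to 85 mm and grips with 20 to 120 N. Pads are 22 mm wide; open, the fingers measure 114 mm over their backs; the gripper's body (76 mm by 85 mm) begins 54 mm behind the grasp point. The pads swing forward as they close: fully open they stand 13 mm farther back than shut.
Start: joints at [1.084, 0.276, 1.505, -0, 1.361, -0.121], TCP at [0.206, 0.537, 0.231] pointing down, gripper open.
Joint ranges: [-2.89, 2.89], [-0.75, 2.08], [0.22, 2.7], [-1.18, 4.32], [0.11, 2.71], [-2.7, 2.7]. Speed limits (rad/s): [2.57, 2.57, 3.14, 3.14, 3.14, 3.14].

## Interface

Orientations are given as a unit quaternion [w, x, y, z].
In Python, from rig import * gives the robot as it stands.
- The arm moves only by the tool apply_moves, never from a script. Its argument "steps" is one flat list of numbers, 4 for each row, row after row: the shift along the world's x, y, z in cm, then the turn about the world's z in degrees. A call has 1 to 8 rows; each row is the pose to reach, as a shift and turn from the pose commanded when the call began; what a row does not reach only later rows make up. A row lasts 1/12 s, in which the tool goes at most 41.7 mm and 7.16 degrees, less where a joint would pass 70% of its speed; a pose out of reach is approached as far as the arm can. A call with a gripper value outside its range is refused whole. "jaw" is the closure in counts, from 0 (fully open) to 255 (shut), set as the call begins (left out, the last holds). The fingers move at their own pace and stop on an object; "newtons" is the grip in N (left out, the last holds). Time passes only in rows, so rows that repeat a pose let the fingers close. It gives the time, the measured TCP pose, the force, the opening and the grip force at its end, in the units of the state.
- get_state(): the state, without advancing time (a new reading comes with each control period).
- get_image(name): name is "scene" or "top"; returns the picture (420x560x3 uint8, red, green, blue); there is no depth.
- calibration(name): a dict with "fx", "fy", "cx", "cy" (pixels), "xyz" and "rotation" of the camera in the world. Camera axes: x right, y up, looking along -z (the intrinsics and any distortion apply to the point x, -y, -z); pixel columns grow to the right and rows downward; lengths in m; the calibration is good to about 2 mm. A picture is of the moment at which its call begins. calibration takes no time and is no camera call.
- sign_off(): hands the job in; it is judged then, once.
The state is a dict: "clock": time; "qpos": joint angles; "qd": joint speeds; "effort": joint torques, N m; "position": TCP position; "ee_rot": TCP orientation; "contact_force": force on the tool from outside, world axes, zero at the start; "moment": the same for the moment, N m; "width": finger opening in m; "gripper_force": force on a finger pad.
Only numpy, scipy, OpenCV 4.12 (cv2) and the standard library are available. Lean on these libraries where they do the work, as an engineer would, in place of code of your own. Each camera call takes 0.05 s, during which the arm holds its last target. There are 200 camera calls.

## Task

Turn the stamp carousel by the black bar on its top until the empty hook stands at the front, over the white mark on its foot, then hang the orange biscuit stamp on that hook: neck slid fully into the fork, the handle's shoulder let down gently until you feel the hook take it, and only then let go - do not drop it or lean on the hook. That hook's arm is bent a little up or down, so find its height by feel. Keep the other four stamps hanging and leave everything else on the table where it is.

Things in the scene. Friction and masses are not known exactly. Their poses are not given: they have to be found in the camera images.
- stand: The carousel's fixed, heavy grey foot (disc 200 mm across, 18 mm high) with a 26 mm steel column. Origin: centre of its underside, on the table, on the carousel's axis. Its -x axis points to its front, marked by a small white plate on the rim of the foot.
- turret: The carousel's turning head: five steel fork hooks, 72 degrees apart, on a black hub 56 mm across; four carry stamps. Origin: on the vertical axis, 150 mm above the table, level with the prong tops of the straight forks, on which stamps' shoulders rest. Its -x axis points along the empty hook, which starts 70 to 180 degrees from the front, either way. Turns without end, about 0.2 N m drag, stays put.
- turn_bar (a point): Middle of the black bar on top of the turning head, to turn it by: on the axis, 58 mm above the head's origin. The bar is 66 mm long along the head's x axis, 14 mm thick, 26 mm high (45 to 71 mm above the head's origin), on an 18 mm post. Turns with the head; axes as the head's.
- empty_hook (a point): Point fixed on the head: 96.5 mm from the axis along the empty hook, level with the head's origin; axes as the head's. Here a hung stamp's neck centre and shoulder would be, were this arm straight. It is bent: the real prong tops lie up to 7 mm above or below this point here; plan position true to 1 mm. Springy: gives 0.13 mm per N up or down, 0.25 mm per N along the arm; over 2 N sideways turns the head.
- hook_root (a point): Where the empty hook's arm leaves the hub and is bent (up to 0.1 rad), 25 mm from the axis. Its fork: two 8 mm round prongs along the arm, 13 mm gap open outwards, ending inwards at a cross bar with its outer face 92 mm from the axis. Prongs run straight to 114 mm, then turn up into lips 6 mm higher than the prong tops, spreading to a 17 mm mouth, ending 125 mm from the axis.
- stamp: The biscuit stamp to hang: orange upright handle (cylinder 28 mm across, 60 to 108 mm above its underside), steel neck (9 mm across, 16 to 60 mm), cream round stamp head (46 mm across, 0 to 16 mm). 0.13 to 0.2 kg, centre of mass about 30 mm up. Stands on its head on the table, handle up, on the left or the right. Origin: centre of its underside, z up along the handle.
- stamp_neck (a point): Point on the stamp's axis at the top of its neck, level with the flat underside (shoulder) of the handle, 60 mm above the stamp's underside. The shoulder is what rests on the fork's prongs.
- stamp_red: A stamp like the orange one, with a red handle, hanging in a fork of the carousel, 97.5 mm from the axis. Origin: centre of its underside, 90 mm above the table. Leave it hanging.
- stamp_blue: A stamp like the orange one, with a blue handle, hanging in a fork of the carousel, 97.5 mm from the axis. Origin: centre of its underside, 90 mm above the table. Leave it hanging.
- stamp_green: A stamp like the orange one, with a green handle, hanging in a fork of the carousel, 97.5 mm from the axis. Origin: centre of its underside, 90 mm above the table. Leave it hanging.
- stamp_yellow: A stamp like the orange one, with a yellow handle, hanging in a fork of the carousel, 97.5 mm from the axis. Origin: centre of its underside, 90 mm above the table. Leave it hanging.
- jar: Sprinkles jar with red cap, 62 mm across, 85 mm high, on the other side from the orange stamp. Origin: centre of its underside. Leave alone.
- cup: White paper cup, 74 mm across, 90 mm high. Origin: centre of its underside. Leave alone.
- bottle: Amber glass bottle, 62 mm across, 210 mm high. Origin: centre of its underside. Leave alone.
- plate: White plate, 140 mm across, 18 mm high, near the robot. Origin: centre of its underside. Leave alone.
- rolling_pin: Steel rolling pin with white handles, 44 mm across, 300 mm long along its x, on the blue mat at the left. Origin: under its middle. Leave alone.
- scraper: Spatula with wooden handle, about 250 mm long, lying along its x on the red mat at the right. Leave alone.
There are look-alikes about, which are no part of the job. Leave any purple or turquoise look-alike of the stamp_red alone.

How it is judged:
On the way, in this order (a step that is already met when the one before it is completed fails the run):
1. the empty hook has been turned to the front (within 20 degrees of the foot's white mark) and the head stands still (x of empty_hook in the frame of stand below -0.0907 m and angular speed of turret below 0.1 rad/s), for 0.2 s.
2. still held, the orange stamp stands in the fork, neck fully in, let down so that it bears on the hook with more than 1 N (x of stamp_neck in the frame of turret between -0.104 and -0.088 m and y of stamp_neck in the frame of turret between -0.008 and 0.008 m and z of stamp_neck in the frame of turret between -0.012 and 0.01 m and contact force between stamp and turret above 1 N and contact force between the fingers and stamp above 1 N), for 0.2 s.
At the end, for the whole second after the job is handed in: The orange stamp hangs upright (within 0.2 rad) and at rest in the empty hook's fork, released, its weight on the hook, its neck within about 8 mm of the fork's end and of its centre line, the hook still within 20 degrees of the front; the other four stamps hang in their forks (all of step 1 and x of stamp_neck in the frame of turret between -0.104 and -0.088 m and y of stamp_neck in the frame of turret between -0.008 and 0.008 m and z of stamp_neck in the frame of turret between -0.012 and 0.01 m and contact force between stamp and turret above 0.5 N and angle between stamp's own z axis and vertical below 0.2 rad and linear speed of stamp below 0.03 m/s and height (world z) of each of stamp_red, stamp_blue, stamp_green, stamp_yellow above 0.084 m); the robot touches nothing.
It fails at once if the orange stamp pressed against the carousel with more than 15 N (contact force between stamp and turret above 15 N).
It fails at once if the orange stamp dropped: falling faster than 0.2 m/s with no finger on it (linear speed of stamp above 0.2 m/s and contact force between the fingers and stamp below 0.1 N).
It fails at once if another stamp knocked off its hook or lifted out (height (world z) of any of stamp_red, stamp_blue, stamp_green, stamp_yellow below 0.08 m or height (world z) of any of stamp_red, stamp_blue, stamp_green, stamp_yellow above 0.1 m).
It fails at once if something else on the table shifted by more than 30 mm (distance of any of jar, cup, bottle, plate, rolling_pin, scraper from where it was at the start of the episode above 0.03 m).
It also fails if it takes over 72 s, if anything falls off the work surface, if the arm or the gripper's body presses on something with over 40 N, if the wrist force passes 120 N, or if a joint passes its speed limit or range.

## Working session

There is one attempt and no reset: what is moved stays moved. The work goes in short steps, Python scripts to look and compute and a tool call to move; the robot and the scene stay as the last step left them, time stands still between calls to the robot, and variables do not carry over. Pictures are saved under pics/ and viewed, at most 10 in all, crops included, and the job is handed in when it is done.

Besides the shell and the picture viewer there is one more tool, called after ">>>" by a JSON object that holds its "name" and its "arguments". apply_moves: Moves the arm, as the interface text tells. Its arguments: {"type":"object","properties":{"steps":{"type":"array","items":{"type":"number"}},"jaw":{"type":"number"},"newtons":{"type":"number"}},"required":["steps"]}

```bash
mkdir -p pics; ls; python3 - <<'E'
from rig import *
import cv2
for n in("scene","top"):
    cv2.imwrite(f"pics/{n}0.png",get_image(n)[:,:,::-1]); print(n,calibration(n))
print(get_state())
E
```

```text
pics
scene {'fx': 465.8528161995426, 'fy': 465.8528161995426, 'cx': 281.0292642593965, 'cy': 207.88152571379987, 'xyz': array([ 1.63547115, -0.30189614,  1.03732813]), 'rotation': array([0.70850451, 0.34501423, 0.26176382, 0.55719498])}
top {'fx': 456.7138961198986, 'fy': 456.7138961198986, 'cx': 276.9261182141128, 'cy': 204.5110597320787, 'xyz': array([ 0.39762896, -0.00415272,  1.5331056 ]), 'rotation': array([ 0.70664413,  0.03995724, -0.03912693, -0.70535564])}
{'clock': 0.1, 'qpos': array([ 1.08398706e+00,  2.76508609e-01,  1.50602900e+00, -1.11067145e-05,
        1.36069518e+00, -1.20979464e-01]), 'qd': array([-0.00129465, -0.00061117, -0.00275345,  0.00050583, -0.00045064,
        0.00107556]), 'effort': array([ 5.11562776e-04, -4.17702985e+01, -2.46405244e+01, -4.49362041e-07,
        5.71854034e-03,  5.80924151e-06]), 'position': array([0.20546181, 0.5365219 , 0.23053046]), 'ee_rot': array([-2.40213926e-04,  1.81895413e-01,  9.83317541e-01, -7.84114716e-04]), 'contact_force': array([0.27701429, 0.47550077, 0.11591253]), 'moment': array([-0.02335701,  0.00895138, -0.03973465]), 'gripper_force': 0.0, 'width': 0.08525029687945095}
```

View pics/scene0.png

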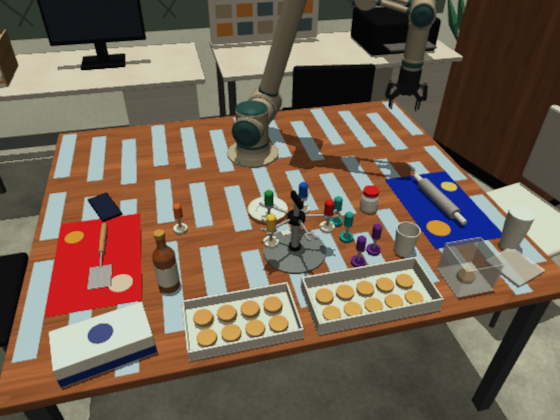

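View pics/top0.png

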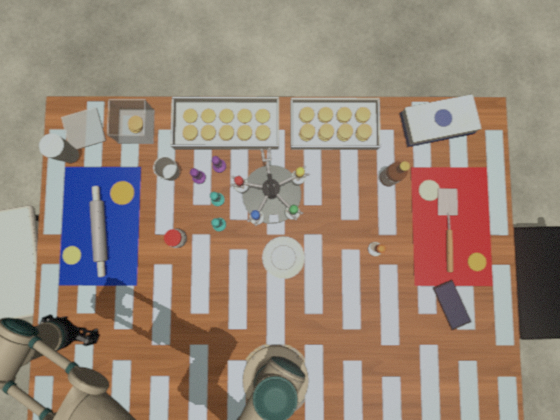

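The scene shows the carousel in the middle, with the empty hook pointing away from the robot at top (267,157). The white mark is at top (273,219). The orange stamp stands on the right, at top (376,249) and scene (179,218).

Possible confusions with the orange stamp:
- Purple stamps at top (198,176) and (218,163).
- Turquoise stamps at top (217,198) and (218,223).
- Hanging red (239,183), yellow (300,173), blue (256,215) and green (293,211).
- Orange discs (122,192) and (477,262), plus biscuits.

The description fits only the one at (376,249).

```bash
cat >h.py <<'E'
from rig import *
import cv2, numpy as np
from scipy.spatial.transform import Rotation as R
def cam(n):
    c=calibration(n); return c,R.from_quat(c["rotation"],scalar_first=True).as_matrix(),np.array(c["xyz"])
def ray(n,u,v,z):
    c,M,t=cam(n); d=M@np.array([(u-c["cx"])/c["fx"],-(v-c["cy"])/c["fy"],-1]); return t+d*(z-t[2])/d[2]
def proj(n,p):
    c,M,t=cam(n); q=M.T@(np.array(p)-t); return np.array([c["cx"]+c["fx"]*q[0]/-q[2],c["cy"]+c["fy"]*q[1]/q[2]])
def crop(n,u,v,w,h,k,f):
    im=get_image(n)[:,:,::-1][v-h:v+h,u-w:u+w]; cv2.imwrite(f,cv2.resize(im,None,fx=k,fy=k,interpolation=cv2.INTER_CUBIC))
E
python3 - <<'E'
from h import *
a=cv2.imread("pics/top0.png"); b=cv2.imread("pics/scene0.png")
def cr(im,u,v,w,h,k): return cv2.resize(im[v-h:v+h,u-w:u+w],None,fx=k,fy=k,interpolation=cv2.INTER_CUBIC)
L=cr(a,271,188,50,50,6); Rr=np.vstack([cr(a,376,249,25,25,6),cr(b,179,218,25,25,6)])
cv2.imwrite("pics/c1.png",np.hstack([L[:600],Rr[:600,:200] if 0 else cv2.resize(Rr,(200,400)) if 0 else np.vstack([Rr])[:600,50:250]]))
# orange blob centroids
for n,im in(("top",a),("scene",b)):
    hsv=cv2.cvtColor(im,cv2.COLOR_BGR2HSV); m=cv2.inRange(hsv,(4,150,90),(16,255,255)); 
    u,v=(376,249) if n=="top" else (179,212)
    k=np.zeros_like(m);k[v-22:v+22,u-22:u+22]=1; ys,xs=np.nonzero(m*k); print(n,len(xs),xs.mean(),ys.mean(),xs.min(),xs.max(),ys.min(),ys.max())
for p in[(271,188,.221),(273,219,.018)]: print(p,ray("top",*p))
E
```

```text
top 11 381.0 248.0909090909091 377 385 245 252
scene 822 181.25912408759123 212.8941605839416 157 200 190 233
(271, 188, 0.221) [0.59326871 0.0148233  0.221     ]
(273, 219, 0.018) [0.51935614 0.01075876 0.018     ]
```

View pics/c1.png

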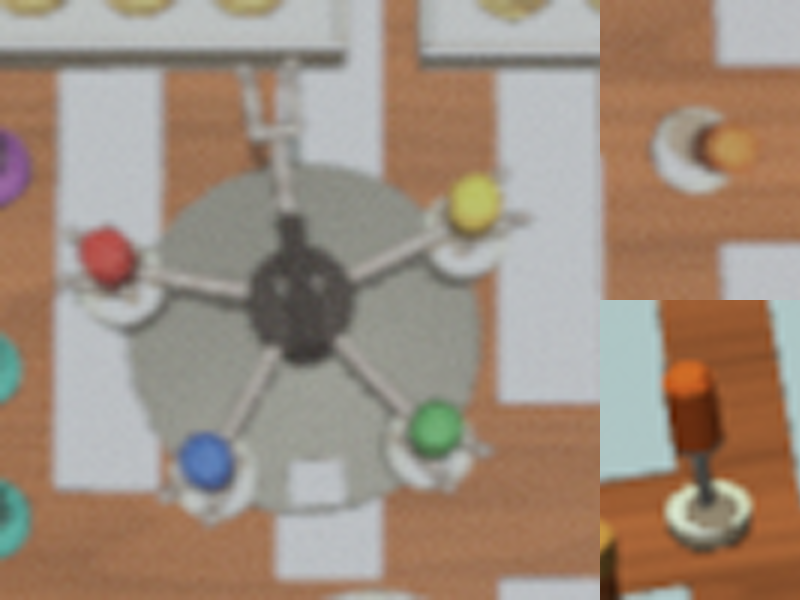

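The crop confirms the choice. The orange stamp has an orange handle, steel neck and cream head, and the empty fork is at top px about (266,152). The white mark is at about (273.5,218), so the hook starts nearly opposite the front.

```bash
python3 - <<'E'
from h import *
from scipy.optimize import least_squares
px=lambda x,y,u0=221,v0=138:(u0+(x+.5)/6-.5,v0+(y+.5)/6-.5)
f=ray("top",*px(304.5,340),.018); w=ray("top",*px(317,483),.018)
H={k:ray("top",*px(*p),.198) for k,p in dict(red=(106,257),yellow=(475,200),green=(436,428),blue=(205,462)).items()}
# order ccw in world: compute angles
c0=np.mean([h[:2] for h in H.values()],0)
print("foot",f,"mark",w,"tip", ray("top",*px(268,62),.156), ray("top",*px(273,132),.150))
names=["red","blue","green","yellow"]  # hook(up,+x) -> left(+y)=ccw
def res(p): return np.concatenate([p[:2]+.0975*np.array([np.cos(p[2]+np.deg2rad(72*(i+1))),np.sin(p[2]+np.deg2rad(72*(i+1)))])-H[n][:2] for i,n in enumerate(names)])
s=least_squares(res,[f[0],f[1],0]); print("axis",s.x[:2],"hookdeg",np.rad2deg(s.x[2]),"res mm",s.fun*1e3)
print("mark dir deg",np.rad2deg(np.arctan2(*(w[:2]-f[:2])[::-1])))
q=lambda x,y:px(x-600+50,y,351,224)
print("stamp top",ray("top",*q(735,147),.108),ray("top",*q(697,150),.010))
r=lambda x,y:px(x-600+50,y-300,154,193)
print("stamp scene",ray("scene",*r(690,378),.108),ray("scene",*r(708,513),.014))
st=get_state();M=R.from_quat(st["ee_rot"],scalar_first=True).as_matrix();print(M.round(3),"tool y deg",np.rad2deg(np.arctan2(M[1,1],M[0,1])))
E
```

```text
foot [0.60240388 0.01657307 0.018     ] mark [0.52241685 0.00938111 0.018     ] tip [0.72755479 0.03387275 0.156     ] [0.69230764 0.03129646 0.15      ]
axis [0.60404164 0.01721966] hookdeg 8.565122145327628 res mm [ 0.81745182  1.24425221 -0.28739742 -0.43867551 -0.13332748 -0.76688041
 -0.39672692 -0.03869629]
mark dir deg -174.86212080627658
stamp top [ 0.42215517 -0.3271214   0.108     ] [ 0.42215014 -0.32827569  0.01      ]
stamp scene [ 0.42554798 -0.33010904  0.108     ] [ 0.42679782 -0.33206626  0.014     ]
[[-0.934  0.358 -0.001]
 [ 0.358  0.934 -0.001]
 [ 0.    -0.002 -1.   ]] tool y deg 69.03963814935068
```

>>> {"name": "apply_moves", "arguments": {"steps": [1.7,-2.2,3,-6,3.4,-4.4,6,-12,5.1,-6.6,9,-18,6.8,-8.8,11,-24,8.5,-11,12,-30,10.2,-13.2,12,-36,11.9,-15.4,12,-42,13.6,-17.6,12,-48], "jaw": 0, "newtons": 40}}

```text
clock: 0.77
position: [0.3422, 0.3597, 0.3513]
ee_rot: [0.0, 0.568, 0.823, 0.0]
contact_force: [0.7, -0.2, -0.3]
width: 0.0855
gripper_force: 0.0
```

>>> {"name": "apply_moves", "arguments": {"steps": [1.7,-2.2,0,-6.5,3.4,-4.4,0,-13,5.1,-6.6,0,-19.5,6.8,-8.8,0,-26,8.5,-11,0,-32.5,10.2,-13.2,0,-39,11.9,-15.4,0,-45.5,13.6,-17.6,0,-52]}}

```text
clock: 1.43
position: [0.4781, 0.1837, 0.3509]
ee_rot: [-0.0, 0.872, 0.49, -0.0]
contact_force: [0.5, 0.3, -0.1]
width: 0.0853
gripper_force: 0.0
```

>>> {"name": "apply_moves", "arguments": {"steps": [1.7,-2.2,0,-6.5,3.4,-4.4,0,-13,5.1,-6.6,0,-19.5,6.8,-8.8,0,-26,8.5,-11,0,-32.5,10.2,-13.2,0,-39,11.9,-15.4,0,-45.5,12.7,-16.8,0,-50.5]}}

```text
clock: 2.1
position: [0.6064, 0.0145, 0.3501]
ee_rot: [0.0, 0.997, 0.071, -0.0]
contact_force: [-0.1, 0.5, -0.1]
width: 0.0859
gripper_force: 0.0
```

>>> {"name": "apply_moves", "arguments": {"steps": [-0.25,0.25,-3,0.5,-0.25,0.25,-6,0.5,-0.25,0.25,-9,0.5,-0.25,0.25,-12,0.5,-0.25,0.25,-13.5,0.5,-0.25,0.25,-14.5,0.5,-0.25,0.25,-15.3,0.5,-0.25,0.25,-15.3,0.5]}}

```text
clock: 2.77
position: [0.6016, 0.0195, 0.197]
ee_rot: [-0.0, 0.997, 0.079, -0.001]
contact_force: [0.4, 0.1, -0.1]
width: 0.0853
gripper_force: 0.0
```

>>> {"name": "apply_moves", "arguments": {"steps": [0,0,0,0,0,0,0,0,0,0,0,0], "jaw": 150}}

```text
clock: 3.02
position: [0.6031, 0.0195, 0.1998]
ee_rot: [0.0, 0.997, 0.079, 0.001]
contact_force: [0.4, 0.3, -0.3]
width: 0.0517
gripper_force: 0.0
```

```bash
python3 - <<'E'
from h import *
crop("scene",295,215,60,50,6,"pics/bar.png"); s=get_state(); print(s["contact_force"],s["width"],s["position"])
E
```

```text
[0.06184532 0.94166476 0.62205896] 0.04399599126554392 [0.60292158 0.01946842 0.19963739]
```

View pics/bar.png

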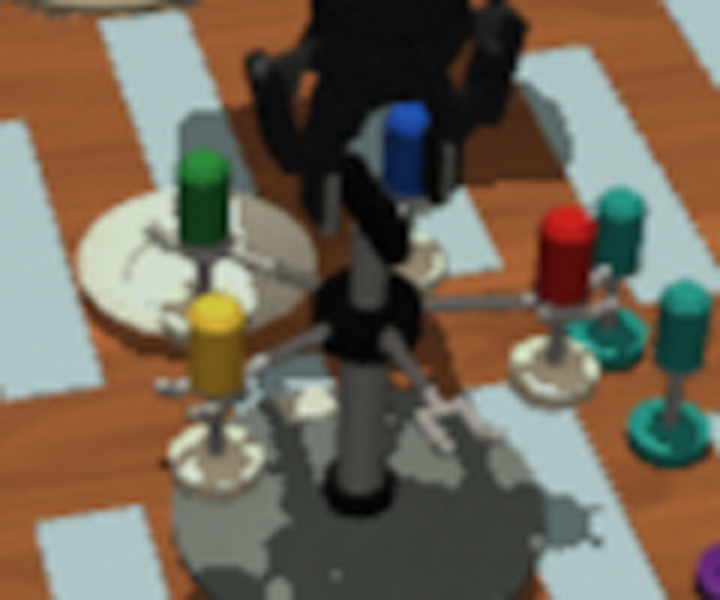

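The bar lies between the open fingers (pic (375,205), fingers at (325,230) and (440,195)), with free space below it. I'll lower slightly and grip.

>>> {"name": "apply_moves", "arguments": {"steps": [0,0,-0.3,0,0,0,-0.6,0,0,0,-0.6,0,0,0,-0.6,0,0,0,-0.6,0,0,0,-0.6,0], "jaw": 255, "newtons": 40}}

```text
clock: 3.57
position: [0.6042, 0.0143, 0.1943]
ee_rot: [0.005, 0.997, 0.079, 0.002]
contact_force: [1.2, -11.9, 4.8]
width: 0.0144
gripper_force: 38.9
```

>>> {"name": "apply_moves", "arguments": {"steps": [0,-0.1,0,0,0,-0.2,0,0,0,-0.2,0,0,0,-0.2,0,0]}}

```text
clock: 3.9
position: [0.6042, 0.0143, 0.1944]
ee_rot: [0.003, 0.997, 0.079, 0.003]
contact_force: [0.9, -7.2, 6.1]
width: 0.0142
gripper_force: 39.1
```

>>> {"name": "apply_moves", "arguments": {"steps": [0,-0.1,0,0,0,-0.2,0,0,0,-0.3,0,0,0,-0.3,0,0]}}

```text
clock: 4.23
position: [0.6042, 0.0141, 0.1944]
ee_rot: [0.001, 0.997, 0.079, 0.003]
contact_force: [0.9, -0.0, 5.6]
width: 0.0138
gripper_force: 39.0
```

>>> {"name": "apply_moves", "arguments": {"steps": [0,0,0,1.5,0,0,0,4,0,0,0,7,0,0,0,10,0,0,0,13,0,0,0,16,0,0,0,18,0,0,0,20]}}

```text
clock: 4.9
position: [0.6044, 0.0136, 0.1944]
ee_rot: [0.002, 0.968, 0.251, 0.003]
contact_force: [1.2, -1.6, 6.1]
width: 0.0141
gripper_force: 42.3
```

>>> {"name": "apply_moves", "arguments": {"steps": [0,0,0,3,0,0,0,7,0,0,0,12,0,0,0,17,0,0,0,22,0,0,0,27,0,0,0,32,0,0,0,36]}}

```text
clock: 5.57
position: [0.6051, 0.013, 0.1944]
ee_rot: [0.003, 0.842, 0.539, 0.002]
contact_force: [3.1, -2.5, 4.6]
width: 0.0142
gripper_force: 42.6
```

>>> {"name": "apply_moves", "arguments": {"steps": [0,0,0,4,0,0,0,9,0,0,0,14,0,0,0,19,0,0,0,24,0,0,0,29,0,0,0,33,0,0,0,36]}}

```text
clock: 6.23
position: [0.606, 0.0129, 0.1944]
ee_rot: [0.005, 0.635, 0.773, 0.002]
contact_force: [4.8, -3.3, 3.7]
width: 0.0142
gripper_force: 42.1
```

>>> {"name": "apply_moves", "arguments": {"steps": [0,0,0,4,0,0,0,9,0,0,0,14,0,0,0,19,0,0,0,24,0,0,0,29,0,0,0,33,0,0,0,36]}}

```text
clock: 6.9
position: [0.6068, 0.0134, 0.1944]
ee_rot: [0.006, 0.365, 0.931, 0.001]
contact_force: [6.6, -1.2, 3.4]
width: 0.0144
gripper_force: 42.0
```

>>> {"name": "apply_moves", "arguments": {"steps": [0,0,0,4,0,0,0,9,0,0,0,14,0,0,0,19,0,0,0,24,0,0,0,29,0,0,0,33,0,0,0,36]}}

```text
clock: 7.57
position: [0.6071, 0.0142, 0.1945]
ee_rot: [0.006, 0.06, 0.998, 0.0]
contact_force: [7.0, -0.7, 3.9]
width: 0.0138
gripper_force: 42.5
```

>>> {"name": "apply_moves", "arguments": {"steps": [0,0,0,3,0,0,0,6,0,0,0,9,0,0,0,11,0,0,0,12,0,0,0,12,0,0,0,12]}}

```text
clock: 8.15
position: [0.6071, 0.0144, 0.1945]
ee_rot: [0.006, -0.044, 0.999, -0.0]
contact_force: [7.1, 0.2, 3.3]
width: 0.0138
gripper_force: 41.0
```

```bash
python3 - <<'E'
from h import *
crop("top",271,193,50,50,6,"pics/turn.png"); s=get_state(); print(s["contact_force"],s["width"],s["position"],s["qpos"])
M=R.from_quat(s["ee_rot"],scalar_first=True).as_matrix();print(np.rad2deg(np.arctan2(M[1,0],M[0,0])))
E
```

```text
[6.73339166 0.7705391  2.18813808] 0.013901205667713768 [0.60710419 0.01445756 0.19446703] [-9.15029613e-02  3.39485397e-01  1.50410127e+00  1.34753090e-03
  1.28621985e+00 -1.75005697e+00]
-174.9928151242477
```

View pics/turn.png

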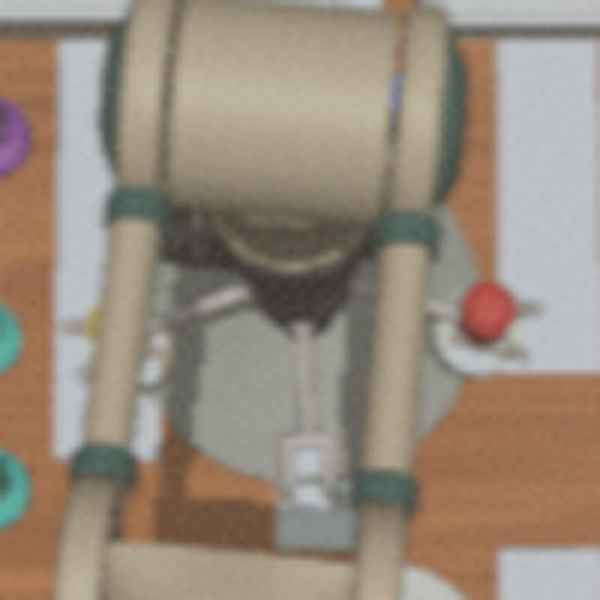

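The hook now stands at the front over the white mark: the arm runs from crop (303,325) to the fork at (308,490). I'll release the bar, rise and go to the stamp.

>>> {"name": "apply_moves", "arguments": {"steps": [0,0,0,0,0,0,0,0,0,0,0,0,0,0,0.5,0,0,0,2.5,0,0,0,5.5,0,0,0,9,0,0,0,12,0], "jaw": 0}}

```text
clock: 8.87
position: [0.6018, 0.0145, 0.3142]
ee_rot: [-0.0, -0.044, 0.999, 0.0]
contact_force: [0.0, -1.0, 1.0]
width: 0.0851
gripper_force: 0.0
```

>>> {"name": "apply_moves", "arguments": {"steps": [-1.4,-2.6,0,0,-2.8,-5.3,0,0,-4.3,-8.1,0,0,-5.9,-11.1,0,0,-7.5,-14.1,0,0,-9.1,-17.1,0,0,-10.7,-20.1,0,0,-12.3,-23.1,0,0]}}

```text
clock: 9.53
position: [0.4779, -0.2175, 0.3126]
ee_rot: [-0.0, -0.044, 0.999, 0.0]
contact_force: [1.0, -0.9, -0.7]
width: 0.0855
gripper_force: 0.0
```

>>> {"name": "apply_moves", "arguments": {"steps": [-1.5,-3,0,0,-3,-6,0,0,-4.4,-9,-2,0,-5.2,-10.8,-5,0,-5.4,-11.2,-8,0,-5.4,-11.2,-11,0,-5.4,-11.2,-13,0,-5.4,-11.2,-14,0]}}

```text
clock: 10.2
position: [0.4233, -0.3273, 0.1694]
ee_rot: [-0.002, -0.044, 0.999, 0.002]
contact_force: [-0.8, 0.2, -0.3]
width: 0.0856
gripper_force: 0.0
```

```bash
python3 - <<'E'
from h import *
a=get_image("scene")[:,:,::-1][160:250,130:230]; b=get_image("top")[:,:,::-1][200:290,330:430]
cv2.imwrite("pics/st.png",cv2.resize(np.hstack([a,b]),None,fx=4,fy=4,interpolation=cv2.INTER_CUBIC))
s=get_state(); p=s["position"]; print(p,s["qpos"]); 
for n in("scene","top"): print(n,proj(n,p),proj(n,[p[0],p[1],.108]))
E
```

```text
[ 0.42422556 -0.32762159  0.17084015] [-7.87489671e-01  2.61646627e-01  1.68223395e+00  6.20465525e-05
  1.20185372e+00 -2.44622405e+00]
scene [175.15198396 189.40773309] [177.67486331 205.22436204]
top [386.35696617 247.02663058] [381.56195809 247.41422004]
```

View pics/st.png

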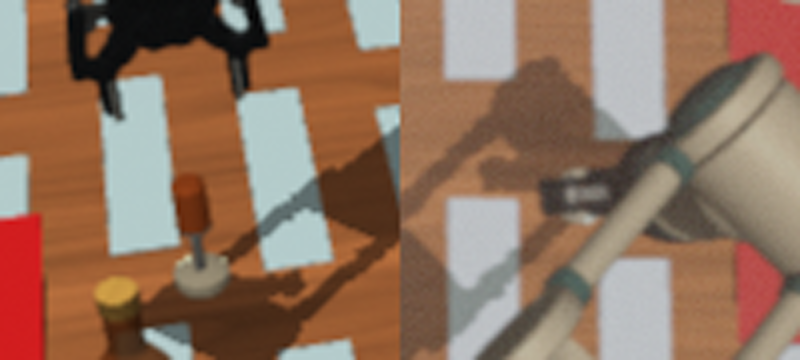

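The fingers straddle the orange handle in the scene view. The handle top is at about (177,205.5) and the TCP axis projects to (177.7,205.2), so they line up within about 2 mm. I'll descend and grip.

>>> {"name": "apply_moves", "arguments": {"steps": [0,-0.15,-2,0,0,-0.15,-4.5,0,0,-0.15,-7,0,0,-0.15,-9,0,0,-0.15,-10,0,0,-0.15,-10,0], "newtons": 40}}

```text
clock: 10.8
position: [0.425, -0.3296, 0.0717]
ee_rot: [-0.001, -0.044, 0.999, 0.001]
contact_force: [-0.1, -0.3, -0.1]
width: 0.0852
gripper_force: 0.0
```

>>> {"name": "apply_moves", "arguments": {"steps": [0,0,0,0,0,0,0,0,0,0,0,0,0,0,0,0,0,0,0,0,0,0,0,0,0,0,0,0], "jaw": 255, "newtons": 40}}

```text
clock: 11.38
position: [0.4257, -0.3303, 0.0735]
ee_rot: [0.001, -0.044, 0.999, -0.001]
contact_force: [0.0, 1.8, 5.8]
width: 0.0265
gripper_force: 39.1
```

>>> {"name": "apply_moves", "arguments": {"steps": [0,0,0.5,0,0,0,1.5,0,0,0,3.5,0,0,0,6,0,0,0,9,0,0,0,12,0,0,0,14,0,0,0,14,0]}}

```text
clock: 12.05
position: [0.4272, -0.332, 0.2177]
ee_rot: [0.003, -0.044, 0.999, -0.004]
contact_force: [0.5, -0.8, -1.2]
width: 0.0269
gripper_force: 39.7
```

```bash
python3 - <<'E'
from h import *
a=get_image("top")[:,:,::-1][150:240,225:315]; b=get_image("scene")[:,:,::-1][170:270,150:350]
A=cv2.resize(a,None,fx=5,fy=5,interpolation=cv2.INTER_CUBIC); B=cv2.resize(b,(350,175) ,interpolation=cv2.INTER_CUBIC)
o=np.zeros((450,800,3),np.uint8); o[:,:450]=A; o[:175,450:]=B
c=get_image("scene")[:,:,::-1][165:205+30,140:210]; o[180:450,450:720]=cv2.resize(c,(270,270),interpolation=cv2.INTER_CUBIC)
cv2.imwrite("pics/hook.png",o); s=get_state(); print(s["position"],s["contact_force"],s["width"])
E
```

```text
[ 0.4245647  -0.32943441  0.21163201] [-1.17381344  1.40955891 -1.95394517] 0.026958808947310592
```

View pics/hook.png

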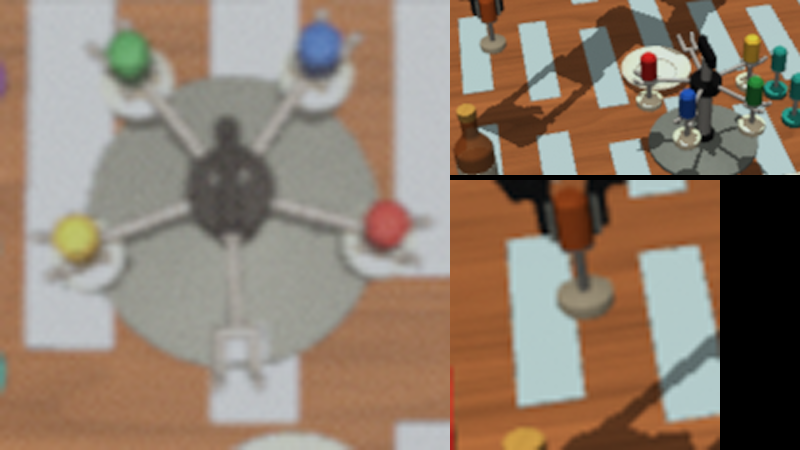

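The stamp is held upright in the fingers. In the top crop the fork faces front, with the cross bar at (237,330) and prong tips at (221,382) and (257,380). I'll fit the head pose from the handle tops.

```bash
python3 - <<'E'
from h import *
from scipy.optimize import least_squares
px=lambda x,y:(225+(x+.5)/5-.5,150+(y+.5)/5-.5)
H=[ray("top",*px(*p),.198) for p in[(387,224),(320,47),(127,52),(75,238)]]
d=lambda a:np.array([np.cos(a),np.sin(a)])
s=least_squares(lambda p:np.concatenate([p[:2]+.0975*d(p[2]+np.deg2rad(72*(i+1)))-h[:2] for i,h in enumerate(H)]),[.604,.017,-3.05])
print(s.x,np.rad2deg(s.x[2]),s.fun*1e3)
for p,z in[((237,330),.15),((239,381),.156)]: 
    r=ray("top",*px(*p),z)[:2]-s.x[:2]; print(np.hypot(*r),np.rad2deg(np.arctan2(r[1],r[0])))
E
```

```text
[ 0.60355398  0.01702958 -3.09895375] -177.55697068269458 [-0.38219739 -0.57529192  0.84654466  0.04757782 -0.82202367 -0.25191889
  0.3576764   0.77963299]
0.08456707261751696 -176.94887252002928
0.11601845923530196 -177.09666002411058
```

>>> {"name": "apply_moves", "arguments": {"steps": [0,0,0,0,0,0,0,0,0,0,0,0]}}

```text
clock: 12.45
position: [0.4247, -0.3295, 0.2109]
ee_rot: [-0.001, -0.044, 0.999, 0.001]
contact_force: [0.4, -0.5, -0.4]
width: 0.0272
gripper_force: 39.7
```

>>> {"name": "apply_moves", "arguments": {"steps": [0,0.7,0,0,0.1,2.2,0,0,0.2,4.7,0,0,0.4,7.7,0,0,0.6,10.7,0,0,0.8,13.7,0,0,1,16.7,0,0,1.2,19.7,0,0]}}

```text
clock: 13.12
position: [0.4364, -0.1302, 0.2122]
ee_rot: [-0.0, -0.044, 0.999, 0.001]
contact_force: [1.1, 0.2, -1.1]
width: 0.0266
gripper_force: 39.6
```

>>> {"name": "apply_moves", "arguments": {"steps": [0.1,3,-0.4,0,0.2,6,-0.8,0,0.3,8.8,-1.4,0,0.4,11.2,-2,0,0.45,13,-2.4,0,0.45,13.9,-2.6,0,0.45,13.9,-2.6,0,0.45,13.9,-2.6,0]}}

```text
clock: 13.78
position: [0.4414, 0.0062, 0.1864]
ee_rot: [-0.0, -0.045, 0.999, -0.0]
contact_force: [-0.1, -0.5, -1.7]
width: 0.0268
gripper_force: 39.7
```

```bash
python3 - <<'E'
from h import *
a=get_image("scene")[:,:,::-1][165:265,235:335]; 
cv2.imwrite("pics/pre.png",cv2.resize(a,None,fx=6,fy=6,interpolation=cv2.INTER_CUBIC))
s=get_state(); p=s["position"]; print(p,s["contact_force"],s["moment"],s["width"]); 
f=lambda p:((proj("scene",p)-[235,165]+.5)*6-.5).round()
ax=np.array([.606,.0147,0])
print("stamp neck exp",f(p-[0,0,.0135]),"head top",f(p-[0,0,.0735]))
for dz in(-.007,0,.007):
  print(dz,[f(ax+np.array([-r*np.cos(.052)-q*.052,-r*np.sin(.052)+q,.15+dz*(r-.025)/.0715])) for r,q in((.12,.0),(.114,.0105),(.114,-.0105))])
E
```

```text
[0.44171012 0.00559697 0.1865777 ] [-0.28054225 -0.8506211  -1.86900272] [0.02212204 0.01738284 0.02043901] 0.02708590992593661
stamp neck exp [274.  82.] head top [273. 171.]
-0.007 [array([299., 178.]), array([321., 180.]), array([283., 187.])]
0 [array([299., 164.]), array([322., 167.]), array([284., 174.])]
0.007 [array([300., 150.]), array([322., 154.]), array([284., 160.])]
```

View pics/pre.png

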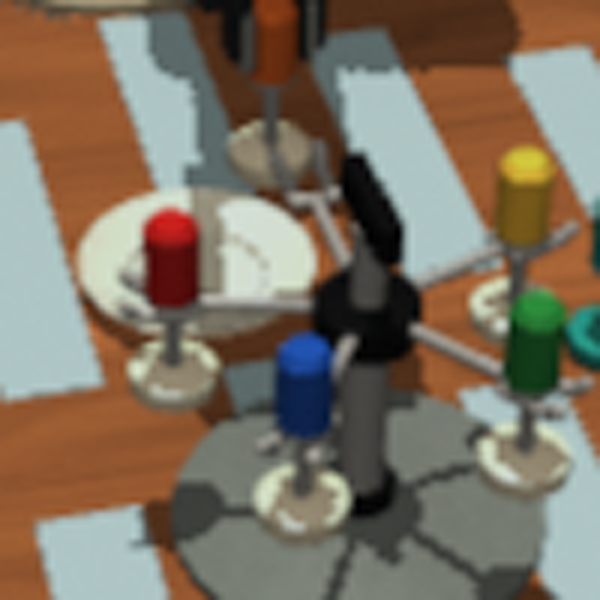

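The orange neck's shoulder is at crop (271,83), close to the predicted (274,82). The fork lies ahead of it, with the cross bar near (300,203)–(328,193) and the right lip tip near (318,143).

```bash
python3 - <<'E'
from h import *
f=lambda p:((proj("scene",p)-[235,165]+.5)*6-.5).round().astype(int).tolist()
ax=np.array([.606,.0147,0])
for name,off in(("hook",-177),("red",-105),):
 a=np.deg2rad(off);e=np.array([np.cos(a),np.sin(a),0]);t=np.array([-e[1],e[0],0])
 for dz in(-.007,0,.007):
  print(name,dz,{k:f(ax+e*r+t*q+[0,0,z+dz*(r-.025)/.0715]) for k,r,q,z in(("barM",.088,0,.148),("bar+",.088,.0105,.148),("bar-",.088,-.0105,.148),("lip+",.124,.0125,.154),("lip-",.124,-.0125,.154),("arm60",.06,0,.146))})
E
```

```text
hook -0.007 {'barM': [317, 211], 'bar+': [298, 215], 'bar-': [336, 208], 'lip+': [274, 172], 'lip-': [319, 164], 'arm60': [333, 242]}
hook 0 {'barM': [317, 202], 'bar+': [298, 205], 'bar-': [336, 199], 'lip+': [275, 157], 'lip-': [319, 150], 'arm60': [334, 237]}
hook 0.007 {'barM': [318, 193], 'bar+': [298, 196], 'bar-': [337, 189], 'lip+': [275, 143], 'lip-': [320, 135], 'arm60': [334, 232]}
red -0.007 {'barM': [195, 311], 'bar+': [194, 324], 'bar-': [195, 298], 'lip+': [121, 322], 'lip-': [124, 290], 'arm60': [250, 311]}
red 0 {'barM': [195, 301], 'bar+': [194, 315], 'bar-': [195, 288], 'lip+': [121, 307], 'lip-': [124, 275], 'arm60': [251, 306]}
red 0.007 {'barM': [194, 292], 'bar+': [194, 305], 'bar-': [195, 279], 'lip+': [120, 291], 'lip-': [123, 260], 'arm60': [251, 300]}
```

Fork position matches the -177° model, with bend about 0 to +4 mm. Sliding in at a safe height (shoulder at z≈0.173).

>>> {"name": "apply_moves", "arguments": {"steps": [0.4,0,0,0,1,0.05,0,0,1.7,0.1,0,0,2.4,0.15,0,0,3,0.2,0,0,3.5,0.2,0,0,3.8,0.2,0,0,4,0.2,0,0]}}

```text
clock: 14.5
position: [0.4823, 0.0079, 0.1862]
ee_rot: [-0.0, -0.044, 0.999, 0.0]
contact_force: [1.0, 0.6, -2.2]
width: 0.0269
gripper_force: 39.7
```

>>> {"name": "apply_moves", "arguments": {"steps": [0.4,0,0,0,0.8,0.05,0,0,1.2,0.05,0,0,1.6,0.1,0,0,2,0.1,0,0,2.3,0.15,0,0,2.5,0.15,0,0,2.5,0.15,0,0]}}

```text
clock: 15.17
position: [0.5072, 0.0095, 0.1863]
ee_rot: [0.0, -0.044, 0.999, 0.0]
contact_force: [-0.3, 0.3, -1.5]
width: 0.0269
gripper_force: 39.7
```

>>> {"name": "apply_moves", "arguments": {"steps": [0.1,0,0,0,0.2,0,0,0,0.2,0,0,0,0.2,0,0,0]}}

```text
clock: 15.5
position: [0.5086, 0.0094, 0.1864]
ee_rot: [-0.0, -0.044, 0.999, 0.0]
contact_force: [0.2, 1.1, -2.0]
width: 0.027
gripper_force: 39.7
```

```bash
python3 - <<'E'
from h import *
a=get_image("scene")[:,:,::-1][165:245,245:325]; 
cv2.imwrite("pics/in.png",cv2.resize(a,None,fx=7,fy=7,interpolation=cv2.INTER_CUBIC))
s=get_state(); p=s["position"]; print(p,s["contact_force"]); f=lambda p:((proj("scene",p)-[245,165]+.5)*7-.5).round()
print(f(p-[0,0,.0135]),f(p-[0,0,.0735-.016]))
E
```

```text
[0.5085569  0.0094895  0.18634378] [ 0.17529462  0.40614457 -0.15780876]
[295. 179.] [293. 257.]
```

View pics/in.png

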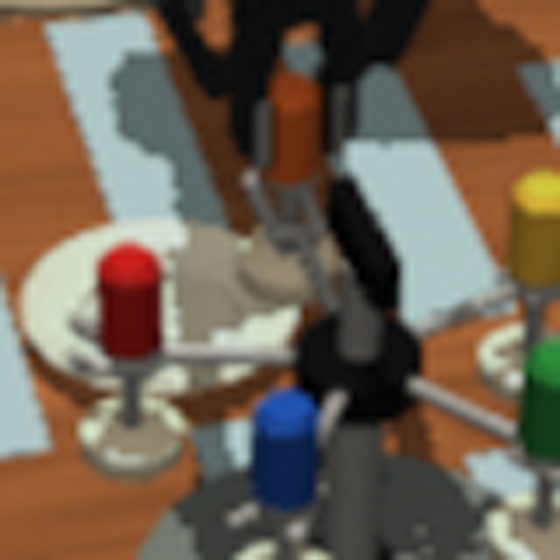

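The neck stands between the prongs (crop (290,195)), with the shoulder still above them. Now lowering by feel.

>>> {"name": "apply_moves", "arguments": {"steps": [0,0,-0.2,0,0,0,-0.5,0,0,0,-0.8,0,0,0,-1,0,0,0,-1.1,0,0,0,-1.2,0,0,0,-1.2,0]}}

```text
clock: 16.13
position: [0.5086, 0.0095, 0.174]
ee_rot: [-0.0, -0.044, 0.999, 0.0]
contact_force: [-0.7, -0.9, -1.9]
width: 0.027
gripper_force: 39.7
```

>>> {"name": "apply_moves", "arguments": {"steps": [0,0,-0.05,0,0,0,-0.1,0,0,0,-0.15,0,0,0,-0.2,0,0,0,-0.25,0,0,0,-0.3,0,0,0,-0.3,0]}}

```text
clock: 16.72
position: [0.5086, 0.0095, 0.1712]
ee_rot: [-0.0, -0.044, 0.999, 0.0]
contact_force: [-0.1, -0.5, -2.3]
width: 0.027
gripper_force: 39.7
```

>>> {"name": "apply_moves", "arguments": {"steps": [0,0,-0.05,0,0,0,-0.1,0,0,0,-0.15,0,0,0,-0.2,0,0,0,-0.2,0,0,0,-0.2,0]}}

```text
clock: 17.22
position: [0.5087, 0.0095, 0.1693]
ee_rot: [-0.0, -0.044, 0.999, 0.0]
contact_force: [-0.4, -0.3, -2.0]
width: 0.027
gripper_force: 39.7
```

>>> {"name": "apply_moves", "arguments": {"steps": [0,0,-0.05,0,0,0,-0.1,0,0,0,-0.15,0,0,0,-0.2,0,0,0,-0.2,0,0,0,-0.2,0]}}

```text
clock: 17.72
position: [0.5087, 0.0095, 0.1674]
ee_rot: [0.0, -0.044, 0.999, 0.0]
contact_force: [0.2, 0.8, -1.6]
width: 0.0267
gripper_force: 39.7
```

>>> {"name": "apply_moves", "arguments": {"steps": [0,0,-0.05,0,0,0,-0.1,0,0,0,-0.1,0,0,0,-0.1,0]}}

```text
clock: 18.05
position: [0.5088, 0.0095, 0.1665]
ee_rot: [0.0, -0.044, 0.999, 0.0]
contact_force: [-0.1, 0.2, 0.7]
width: 0.0273
gripper_force: 39.9
```

>>> {"name": "apply_moves", "arguments": {"steps": [0,0,-0.05,0,0,0,-0.1,0,0,0,-0.1,0,0,0,-0.1,0]}}

```text
clock: 18.38
position: [0.5089, 0.0094, 0.1657]
ee_rot: [0.0, -0.044, 0.999, -0.0]
contact_force: [-0.2, 0.0, 3.5]
width: 0.0267
gripper_force: 40.1
```

The hook took the stamp at TCP z≈0.167 (bend about +3.5 mm). I'll hold to confirm, ease off to roughly the stamp's weight, then release.

>>> {"name": "apply_moves", "arguments": {"steps": [0,0,0,0,0,0,0,0,0,0,0,0,0,0,0,0]}}

```text
clock: 18.72
position: [0.5088, 0.0095, 0.1655]
ee_rot: [0.0, -0.044, 0.999, 0.0]
contact_force: [-0.4, 0.0, 3.6]
width: 0.0265
gripper_force: 40.1
```

>>> {"name": "apply_moves", "arguments": {"steps": [0,0,0.05,0,0,0,0.1,0,0,0,0.1,0,0,0,0.1,0]}}

```text
clock: 19.05
position: [0.5087, 0.0095, 0.1662]
ee_rot: [-0.0, -0.044, 0.999, 0.0]
contact_force: [-0.5, 0.0, 1.4]
width: 0.0267
gripper_force: 40.1
```

>>> {"name": "apply_moves", "arguments": {"steps": [0,0,0,0,0,0,0,0,0,0,0,0,0,0,0,0], "newtons": 20}}

```text
clock: 19.38
position: [0.5087, 0.0095, 0.1662]
ee_rot: [-0.0, -0.044, 0.999, 0.0]
contact_force: [-0.4, -0.8, 1.4]
width: 0.0267
gripper_force: 40.1
```

>>> {"name": "apply_moves", "arguments": {"steps": [0,0,0,0,0,0,0,0,0,0,0,0,0,0,0,0,0,0,0,0], "jaw": 80}}

```text
clock: 19.8
position: [0.5086, 0.0095, 0.1662]
ee_rot: [-0.0, -0.044, 0.999, 0.0]
contact_force: [0.3, -0.3, 0.6]
width: 0.0588
gripper_force: 0.0
```

>>> {"name": "apply_moves", "arguments": {"steps": [0,0,0.3,0,0,0,0.8,0,0,0,1.6,0,0,0,2.8,0,0,0,4.5,0,0,0,7,0,0,0,10,0,0,0,12,0]}}

```text
clock: 20.47
position: [0.5095, 0.0094, 0.2898]
ee_rot: [0.002, -0.044, 0.999, -0.0]
contact_force: [0.7, 0.3, 0.4]
width: 0.0588
gripper_force: 0.0
```

>>> {"name": "apply_moves", "arguments": {"steps": [-1,0,1,0,-3,0,2,0,-6,0,3,0,-9,0,3,0,-11,0,3,0,-12,0,3,0,-12,0,3,0,-12,0,3,0]}}

```text
clock: 21.13
position: [0.3889, 0.0095, 0.3165]
ee_rot: [0.001, -0.044, 0.999, -0.0]
contact_force: [0.4, -0.2, -0.4]
width: 0.0584
gripper_force: 0.0
```

```bash
python3 - <<'E'
from h import *
a=get_image("scene")[:,:,::-1][165:245,245:325]; b=get_image("top")[:,:,::-1][150:240,225:315]
cv2.imwrite("pics/end.png",np.hstack([cv2.resize(x,(400,400),interpolation=cv2.INTER_CUBIC) for x in(a,b)]))
s=get_state(); print(s["position"],s["contact_force"],s["width"],s["clock"])
E
```

```text
[0.38979895 0.00936968 0.31623318] [0.67643158 0.34225295 0.55070309] 0.058785224422401604 21.2333
```

View pics/end.png

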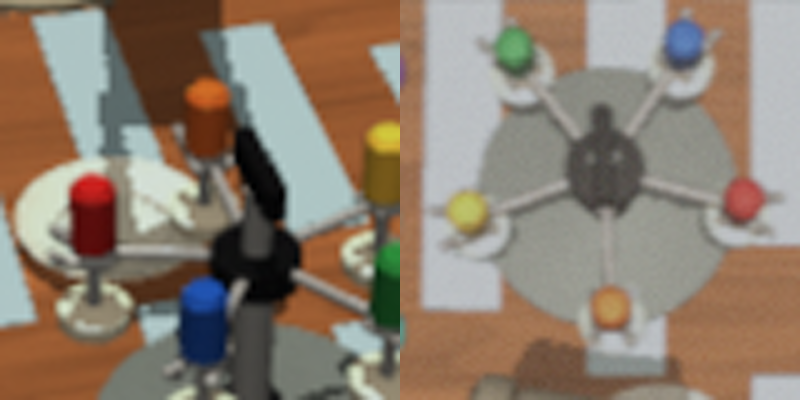

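The orange stamp hangs upright in the front fork (scene crop (207,115), top crop (610,307)). The other four are still hanging, and the robot is clear.

```bash
python3 -c "
from rig import *
print(sign_off())"
```

```text
the job is handed in; nothing more can be done
None
```

I turned the empty hook to the front, hung the orange stamp on it by feel (prong tops about 3.5 mm high) and released it. The other four stamps are still hanging, and I handed the job in at about 21 s; no verdict was returned.

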